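# Right the tipped bottle and hold the warmer's boost dial

### The job

On the bottle warmer, first stand the tipped bottle upright on the tray between the two short jars and let go of it, leaving the jars and everything else where they are. Then press the spring-return dial's paddle down past its first two clicks to the third of its four clicks, and keep it there: the dial springs back if released, so finish while still holding the paddle at the third click.

Things in the scene. Friction and masses are not known exactly. Their poses are not given: they have to be found in the camera images.
- warmer: Fixed bottle warmer, long along y. Origin at table height. Metal tray floor 30 mm up, y -149 to 189, x -79 to 79 mm, lip 8 mm high all round. Steel control box y -250 to -150, x -75 to 75 mm, 120 mm high. On its -y side a black dial turns about an axis along x at y -288, z 100 mm; its paddle points to -y. Behind it (x -26 to -20) a fixed disc, radius 45 mm, with off mark and 4 click marks.
- bottle: The tipped bottle: clear glass, steel cap, 120 mm long. Body 48 mm diameter for the first 80 mm from the base, then a shoulder to a 28 mm neck and 32 mm cap. Origin at the centre of its base, z axis from base to cap. It starts lying on the tray roughly along the warmer's y, cap to +y (away from the dial). 0.15 to 0.3 kg.
- jar_a: Short jar standing at the tray's +y end, beyond the bottle's cap: 56 mm diameter, 55 mm high, glass with steel lid, loose. Origin at the centre of its underside. Stays where it is.
- jar_b: Short jar, the same as the other, standing at the tray's -y end by the control box, next to the bottle's base. Stays where it is.
- tin: Recipe tin on the counter, 104 by 134 mm, 77 mm high, loose. Origin at the centre of its underside. Leave alone.
- crock: Steel utensil crock on the counter, 100 mm diameter, 140 mm high (utensils to 300 mm), loose. Origin at the centre of its underside. Leave alone.
- paddle: The dial's paddle, a black plastic bar 30 mm wide (along its x) and 8 mm thick (along its z), running along its own -y from the dial to a 12 mm thick round end bar at 102 mm from the axis. Origin on the dial's axis.
- press (a point): Point on the paddle's upper face, 85 mm from the dial's axis, on the paddle's middle line: the place to press. It starts about 147 mm above the table and moves down on an arc as the dial turns.
- dial (a joint): Dial angle, rad. 0 = off, paddle 0.52 above level; grows as the paddle is pressed down. Clicks at 0.26, 0.52, 0.78 (the third: paddle 0.26 below level) and 1.04; stop at 1.15. A spring returns it to 0 from every click when let go. At the press point it takes 4 to 6 N near off and 5 to 8 N around the third click; the force steps up by about 2 N on leaving each click.
Mind the look-alikes: they are no part of the job. What is shaped like the jar_a but blue or yellow is not meant.

How it is judged:
By the outcome, as a careful person would: the job done as asked, in the order asked, and still so for the second after the job is handed in, while the arm keeps its last pose, push and grip.
It also fails if it takes over 51 s, if anything falls off the work surface, if the arm or the gripper's body presses on something with over 40 N, if the wrist force passes 120 N, or if a joint passes its speed limit or range.

### The arm

A 6-joint arm with a two-finger parallel gripper is mounted at the origin on the work surface. World frame = base frame: x ahead of the robot, y to its left, z up, the work surface at z = 0. Lengths are in m, angles in degrees, forces in N, time in s.
With the tool pointing down it reaches from about 0.375 to 0.925 m from the base axis. Payload 5.7 kg.
Tool frame: the origin (TCP) lies at the very end of the fingers, on their centre line; the grasp point (between the pads) lies 19 mm behind it; z points along the fingers, y is the line along which they close (so a half turn about z gives the same grasp; the last joint's range is limited). The gripper opens to 85 mm and grips with 20 to 120 N. Pads are 22 mm wide; open, the fingers measure 114 mm over their backs; the gripper's body (76 mm by 85 mm) begins 54 mm behind the grasp point. The pads swing forward as they close: fully open they stand 13 mm farther back than shut.
Start: joints at [-83.428, 20.558, 86.54, -0, 72.909, -6.595], TCP at [0.137, -0.584, 0.231] pointing down, gripper open.
Joint ranges: [-170.27, 170.27], [-57.76, 135], [12.27, 136.19], [-55.21, 235.2], [11.17, 155.16], [-170.74, 170.74]. Speed limits (degrees/s): [136.94, 136.94, 180, 180, 180, 180].

### API

Orientations are given as a 3x3 rotation matrix whose columns are the frame's x, y, z axes.
In Python, from cell import ctrl, vision, ticket gives the robot as it stands.
- The arm moves only by the shell command python3 -m handwheel 'ROWS'. ROWS is a JSON list that holds a single list of rows (three levels of brackets), with 1 to 20 rows, each of 7 numbers: the opening from 0.0 (shut) to 1.0 (fully open), then dx, dy, dz in shares of the most that a row can go, 1 being 50 mm, then a rotation vector rx, ry, rz in fractions of the full range, 1 being pi/2 rad; each row shifts and turns the commanded pose from where the row before left it, along the tool's axes as they then stand; what a row does not reach is not made up. A row lasts 1/10 s, in which the tool goes at most 0.05 m and 8.59 degrees, less where a joint would pass 70% of its speed; a pose out of reach is approached as far as the arm can. The fingers move at their own pace and stop on an object; the grip force is fixed at half the most. Time passes only in rows, so rows that do not move let the fingers close. It prints the time, the measured TCP pose, the force, the opening and the grip force at its end. A shift or turn number past 1, either way, is cut back to 1. Input that does not fit is refused with a message, and nothing moves.
- ctrl.sense(): the state, without advancing time (a new reading comes with each control period).
- vision.snapshot(name): name is "scene" or "top" or "wrist"; returns (picture, depth): 384x512x3 uint8, blue, green, red; 384x512 float32, m along the optical axis (not along the pixel's ray), 0 where there is no reading.
- vision.camera_info(name): a dict with "vfov" (degrees; the focal length in pixels is half the picture's height over the tangent of half this angle, whatever the lens; pixels are square), "cx", "cy" (the principal point, pixels), "k1" (the pictures are not rectified: a ray, as slopes to the right and down, at radius r is drawn at 1 + k1 r^2 times it, then the intrinsics apply), "rvec" (rotation vector, rad) and "tvec" (3), from world to camera coordinates, as OpenCV has them. Camera axes: x right, y down, z forward; pixel columns grow to the right and rows downward; lengths in m; the calibration is good to about 2 mm. A picture is of the moment at which its call begins: read the wrist's pose just before it. camera_info takes no time and is no camera call; for the wrist camera it gives the pose at the moment of the call.
- ticket.hand_in(): hands the job in; it is judged then, once.
The state is a dict: "time": time; "q": joint angles; "joint_vel": joint speeds; "effort": joint torques, N m; "tool_pos": TCP position; "eef_rot": TCP orientation; "ft_force": force on the tool from outside, world axes, zero at the start; "torque": the same for the moment, N m; "width": opening from 0.0 (shut) to 1.0 (fully open); "grip_force": force on a finger pad.
Only numpy, scipy, OpenCV 4.12 (cv2) and the standard library are available. Lean on these libraries where they do the work, as an engineer would, in place of code of your own. Each camera call takes 0.05 s, during which the arm holds its last target. There are 200 camera calls.

## Working session

There is one attempt and no reset: what is moved stays moved. The work goes in short steps, Python scripts to look and compute and a shell command to move; the robot and the scene stay as the last step left them, time stands still between calls to the robot, and variables do not carry over. Pictures are saved under pics/ and viewed, at most 10 in all, crops included, and the job is handed in when it is done.

```bash
ls; mkdir -p pics
cat > h.py <<'E'
import numpy as np, cv2
from cell import ctrl, vision, ticket
def cam(n):
    i=vision.camera_info(n); f=192/np.tan(np.radians(i["vfov"]/2))
    R=cv2.Rodrigues(np.array(i["rvec"],float))[0]; return i,f,R,np.array(i["tvec"],float).ravel()
def cloud(n,D,c=None):
    i,f,R,t=c or cam(n)
    K=np.array([[f,0,i["cx"]],[0,f,i["cy"]],[0,0,1]])
    v,u=np.mgrid[:384,:512]
    p=np.stack([u,v],-1).reshape(-1,1,2).astype(np.float64)
    xd=((p[:,0]-[i["cx"],i["cy"]])/f)
    x=xd.copy()
    for _ in range(20): x=xd/(1+i["k1"]*(x**2).sum(1,keepdims=True))
    P=np.c_[x,np.ones(len(x))]*D.reshape(-1,1)
    W=(P-t)@R; W[D.ravel()==0]=np.nan
    return W.reshape(384,512,3)
def snap(n,fn=None):
    c=cam(n); I,D=vision.snapshot(n)
    if fn: cv2.imwrite("pics/"+fn,I)
    return I,D,cloud(n,D,c)
E
python3 - <<'E'
from h import *
for n in("scene","top"):
    I,D,W=snap(n,n+"1.png"); np.savez("pics/"+n+"1.npz",I=I,D=D,W=W)
a=cv2.imread("pics/scene1.png");b=cv2.imread("pics/top1.png")
print(cam("scene")[0],cam("top")[0]); print(ctrl.sense())
E
```

```text
pics
{'vfov': 49.59422666919937, 'cx': 259.6604934467893, 'cy': 198.05870451777562, 'k1': -0.04285218996419785, 'rvec': array([ 1.61161396,  2.11656629, -0.71283707]), 'tvec': array([ 0.13619401, -0.30828017,  1.7560746 ])} {'vfov': 45.519556711666105, 'cx': 254.1747755850932, 'cy': 191.6696838543128, 'k1': 0.009963720406622424, 'rvec': array([ 2.1696334 , -2.12911031,  0.15789893]), 'tvec': array([-0.03330524,  0.49062464,  1.55197571])}
{'time': 0.1, 'q': array([-8.34268057e+01,  2.05948195e+01,  8.65923301e+01,  3.03295597e-04,
        7.29107840e+01, -6.59495524e+00]), 'joint_vel': array([-0.02774446, -0.0480068 , -0.1506198 , -0.01522703,  0.07970358,
       -0.03523572]), 'effort': array([ 9.99443073e-04, -5.28650916e+01, -2.79349262e+01,  7.68566224e-05,
        5.03293559e-03,  3.63682477e-05]), 'tool_pos': array([ 0.13660635, -0.58360341,  0.23053019]), 'eef_rot': array([[ 9.73706066e-01,  2.27807946e-01, -1.90636883e-04],
       [ 2.27807937e-01, -9.73704605e-01,  1.69860615e-03],
       [ 2.01331969e-04, -1.69737171e-03, -9.99998539e-01]]), 'ft_force': array([-0.62616239, -0.53051747,  0.11538255]), 'torque': array([ 0.00556511, -0.02572542, -0.01833952]), 'grip_force': 0.0, 'width': 1.0019478963813304}
```

View pics/scene1.png

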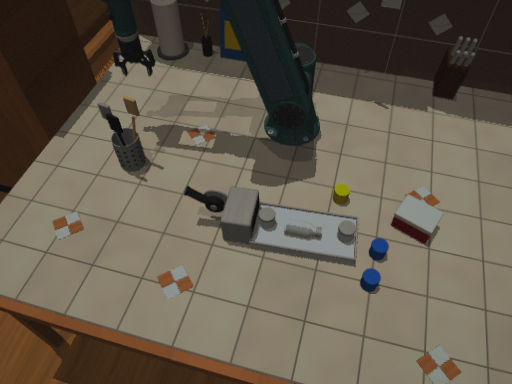

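View pics/top1.png

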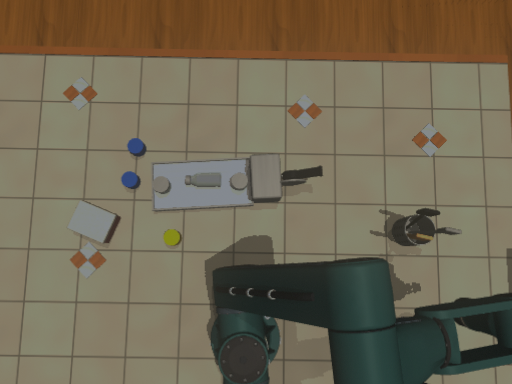

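The scene view shows the bottle at (303,231), between jar_b (267,216) and jar_a (347,229), with the paddle at (195,195). In the top view the bottle spans cols 185–221 at row 180, with jar_a at (161,185), jar_b at (239,181), the box at (265,178) and the paddle at (302,173).

```bash
python3 - <<'E'
from h import *
d=np.load("pics/top1.npz");W=d["W"];I=d["I"]
def reg(r0,r1,c0,c1,z0,z1):
    m=np.zeros((384,512),bool); m[r0:r1,c0:c1]=1
    m&=(W[...,2]>z0)&(W[...,2]<z1); P=W[m]; return P
def rect(P): 
    r=cv2.minAreaRect((P[:,:2]*1000).astype(np.float32)); return np.round(r[0],1),np.round(r[1],1),round(r[2],1),len(P),np.round(np.median(P[:,2])*1000,1)
print("table z",np.nanmedian(W[220:300,20:60,2]),np.nanmedian(W[100:140,180:230,2]))
print("box",rect(reg(145,210,240,290,.105,.135)))
print("tray",rect(reg(150,220,140,256,.02,.05)))
print("jara",rect(reg(165,205,150,175,.07,.1)))
print("jarb",rect(reg(165,205,228,248,.07,.1)))
print("paddle",rect(reg(160,190,284,330,.07,.2)))
for c in range(183,224,3):
    col=W[165:197,c]; k=col[:,2]>.045
    print(c,k.sum(),np.round(np.nanmean(col[k],0)*1000,1) if k.any() else "",np.round(np.nanmax(col[:,2])*1000,1))
s=np.load("pics/scene1.npz")["W"]
P=s[180:225,180:230].reshape(-1,3);P=P[(P[:,2]>.06)]
# paddle-ish points in scene
print(np.round(s[194,186:202:3]*1000))
E
python3 - <<'E'
import cv2
a=cv2.imread("pics/top1.png")[150:220,140:340]; b=cv2.imread("pics/scene1.png")[175:265,175:375]
a=cv2.resize(a,None,fx=4,fy=4,interpolation=3);b=cv2.resize(b,None,fx=3.4,fy=3.4,interpolation=3)[:, :680]
import numpy as np
c=np.zeros((590,800,3),np.uint8);c[:280]=a;c[284:284+306,:680]=b
cv2.imwrite("pics/crop1.png",c)
E
```

```text
table z -0.0018918917681217716 -0.0019400485320289949
box (array([535.4, -73.7]), array([151. , 129.8]), 4.2, 1426, np.float64(117.7))
tray (array([539.2, 176.2]), array([215.8, 394.7]), 4.0, 3912, np.float64(28.9))
jara (array([505.7, 291.5]), array([54.2, 52.2]), 46.7, 223, np.float64(82.6))
jarb (array([521.7,  26.3]), array([52.5, 50.7]), 2.0, 211, np.float64(82.8))
paddle (array([ 538.4, -182. ]), array([ 42.9, 125.3]), 4.1, 470, np.float64(127.0))
183 0  34.6
186 9 [525.9 209.3  65.8] 77.0
189 9 [526.1 199.   66.2] 70.7
192 8 [525.1 189.2  63.1] 69.6
195 11 [526.3 178.4  67.3] 73.0
198 14 [524.3 167.8  69.9] 77.1
201 14 [524.4 157.6  70.6] 78.1
204 14 [524.6 147.4  70.1] 76.7
207 14 [524.6 137.1  71.6] 81.2
210 13 [526.3 126.8  72.9] 83.8
213 13 [526.7 116.7  71.9] 76.8
216 13 [527.  106.6  70.9] 78.3
219 14 [528.9  96.5  71.5] 84.9
222 0  36.7
[[ 567. -231.  152.]
 [ 562. -224.  148.]
 [ 559. -215.  147.]
 [ 550. -209.  137.]
 [ 546. -200.  136.]
 [ 537. -194.  126.]]
```

View pics/crop1.png

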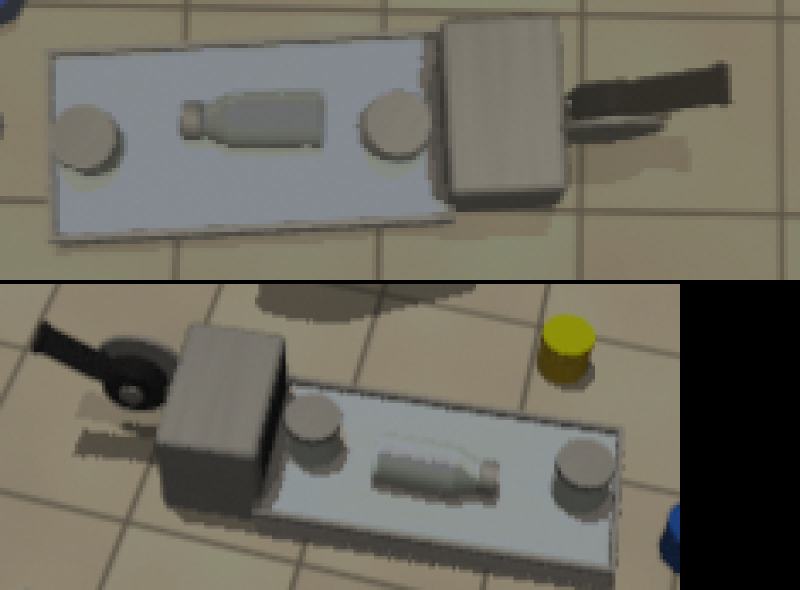

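Run:
```python
from h import *
d=np.load("pics/top1.npz");W=d["W"]
def reg(W,r0,r1,c0,c1,z0,z1):
    P=W[r0:r1,c0:c1].reshape(-1,3); return P[(P[:,2]>z0)&(P[:,2]<z1)]
yaw=np.radians(4.1); R=np.array([[np.cos(yaw),-np.sin(yaw)],[np.sin(yaw),np.cos(yaw)]])
def ext(n,P):
    L=P[:,:2]@R*1000; print(n,"loc x",np.percentile(L[:,0],[1,50,99]).round(1),"y",np.percentile(L[:,1],[1,50,99]).round(1),len(P))
ext("box",reg(W,145,215,240,290,.113,.122))
ext("tray",reg(W,150,220,140,256,.022,.033))
ext("lip",reg(W,150,220,140,256,.022,.040))
ext("pad",reg(W,160,178,288,330,.1,.2))
ext("crock",reg(W,205,250,370,470,.1,.35)); P=reg(W,205,250,370,470,.1,.35); print(P.min(0),P.max(0))
P=reg(W,168,194,183,224,.052,.09)
a=cv2.fitLine(P[:,:2].astype(np.float32),cv2.DIST_HUBER,0,.01,.01).ravel();print("bottle line",a,P.min(0),P.max(0))
s=np.load("pics/scene1.npz")["W"]
ext("Sbox",reg(s,180,240,215,262,.113,.125)); ext("Stray",reg(s,200,260,250,360,.024,.034))
Q=reg(s,215,245,280,325,.05,.09); print("Sbottle",np.percentile(Q,[2,50,98],0).round(3).tolist())
print("bottle line", cv2.fitLine(Q[:,:2].astype(np.float32),cv2.DIST_HUBER,0,.01,.01).ravel())
P=reg(s,180,215,180,212,.09,.2);print("Spad",(P@np.block([[R,np.zeros((2,1))],[0,0,1]])*1000).round()[::6].tolist())
```

```text
box loc x [455.8 527.9 599.5] y [-166.7  -99.5  -48.9] 1091
tray loc x [443.9 514.8 610.1] y [-44.8 129.  290.1] 3097
lip loc x [443.4 514.7 612.4] y [-45.4 129.9 293.3] 3722
pad loc x [514.5 529.3 544. ] y [-280.6 -231.2 -172.4] 311
crock loc x [278.1 317.9 378.5] y [-646.4 -568.9 -508.1] 798
[ 0.31782083 -0.62838997  0.10002496] [ 0.41859476 -0.4836559   0.30795305]
bottle line [ 0.03864395 -0.99925303  0.52570945  0.14480494] [0.504218   0.09246293 0.05267392] [0.55373792 0.21095464 0.08488296]
Sbox loc x [464.7 539.1 608.4] y [-177.   -98.8  -47. ] 1172
Stray loc x [451.4 556.6 619.3] y [-45.7 127.6 288.7] 2802
Sbottle [[0.518, 0.097, 0.052], [0.544, 0.149, 0.07], [0.559, 0.21, 0.08]]
bottle line [ 0.09566314 -0.9954138   0.54434526  0.15560284]
Spad [[521.0, -276.0, 157.0], [527.0, -278.0, 154.0], [534.0, -275.0, 158.0], [521.0, -261.0, 146.0], [529.0, -265.0, 149.0], [509.0, -203.0, 139.0], [532.0, -267.0, 147.0], [527.0, -249.0, 145.0], [513.0, -202.0, 140.0], [537.0, -266.0, 148.0], [526.0, -250.0, 139.0], [516.0, -212.0, 135.0], [547.0, -275.0, 154.0], [539.0, -258.0, 147.0]
[... 236 characters left out ...]
0.0], [518.0, -220.0, 120.0], [515.0, -200.0, 121.0], [545.0, -251.0, 141.0], [533.0, -235.0, 129.0], [521.0, -220.0, 118.0], [521.0, -198.0, 124.0], [547.0, -243.0, 140.0], [533.0, -229.0, 126.0], [525.0, -211.0, 120.0], [551.0, -249.0, 138.0], [541.0, -233.0, 129.0], [533.0, -215.0, 124.0], [532.0, -195.0, 127.0], [544.0, -232.0, 128.0], [536.0, -215.0, 122.0], [538.0, -193.0, 131.0], [545.0, -225.0, 126.0], [537.0, -208.0, 121.0], [549.0, -231.0, 124.0], [541.0, -214.0, 119.0], [544.0, -192.0, 128.0], [546.0, -212.0, 120.0], [546.0, -191.0, 125.0], [548.0, -205.0, 119.0], [552.0, -211.0, 117.0], [547.0, -192.0, 115.0], [547.0, -196.0, 109.0], [546.0, -201.0, 100.0], [547.0, -201.0, 96.0]]
```

Units first: shifts go in shares of 50 mm and turns go in shares of pi/2 rad. So -0.04 m is -0.8, -0.0344 m is -0.688.

```bash
python3 -m handwheel '[[[1, 0, 0, -0.8, 0, 0, 0], [1, 0.564, -0.63, -0.2, 0, 0, 0], [1, 0.564, -0.63, -0.2, 0, 0, 0], [1, 0.564, -0.63, -0.2, 0, 0, 0], [1, 0.564, -0.63, -0.2, 0, 0, 0], [1, 0.564, -0.63, -0.2, 0, 0, 0], [1, 0.564, -0.63, -0.2, 0, 0, 0], [1, 0.564, -0.63, -0.2, 0, 0, 0], [1, 0.564, -0.63, -0.2, 0, 0, 0], [1, 0.564, -0.63, 0, 0, 0, 0], [1, 0.572, -0.688, 0, 0, 0, 0], [1, 0.572, -0.688, 0, 0, 0, 0], [1, 0.572, -0.688, 0, 0, 0, 0], [1, 0.572, -0.688, 0, 0, 0, 0], [1, 0.572, -0.688, 0, 0, 0, 0], [1, 0.572, -0.688, 0, 0, 0, 0], [1, 0.572, -0.688, 0, 0, 0, 0], [1, 0.572, -0.688, 0, 0, 0, 0], [1, 0.572, -0.688, 0, 0, 0, 0], [1, 0.572, -0.688, 0, 0, 0, 0]]]'
python3 -m handwheel '[[[1, 0, 0, 0, 0, 0, -0.0889], [1, 0, 0, 0, 0, 0, -0.0889], [1, 0, 0, 0, 0, 0, -0.0889], [1, 0, 0, 0, 0, 0, -0.0889], [1, 0, 0, 0, 0, 0, -0.0889], [1, 0, 0, 0, 0, 0, -0.0889], [1, 0, 0, 0, 0, 0, -0.0889], [1, 0, 0, 0, 0, 0, -0.0889], [1, 0, 0, 0, 0, 0, -0.0889], [1, 0, 0, 0, 0, 0, -0.0889], [1, 0, 0, 0, 0, 0, 0]]]'
python3 -c "
from h import *
s=ctrl.sense();print(s['q'].round(1),s['tool_pos'],s['eef_rot'].round(3))"
```

```text
time: 2.1
tool_pos: [0.5195, 0.1516, 0.3509]
eef_rot: [[0.974, 0.228, -0.001], [0.228, -0.974, -0.0], [-0.001, 0.0, -1.0]]
ft_force: [0.1, -0.4, 0.4]
width: 0.999
grip_force: 0.0
time: 3.2
tool_pos: [0.519, 0.1497, 0.3509]
eef_rot: [[-0.056, 0.998, -0.001], [0.998, 0.056, -0.0], [-0.0, -0.001, -1.0]]
ft_force: [0.6, -0.7, 0.4]
width: 0.998
grip_force: 0.0
[ 8.8 10.5 83.7  0.  85.9  5.5] [0.51899608 0.14969325 0.35089004] [[-0.056  0.998 -0.001]
 [ 0.998  0.056 -0.   ]
 [-0.    -0.001 -1.   ]]
```

Scaled: -8 degrees is -0.0889.

```bash
python3 -m handwheel '[[[1, 0, 0, 0, 0, -0.0889, 0], [1, 0, 0, 0, 0, -0.0889, 0], [1, 0, 0, 0, 0, -0.0889, 0], [1, 0, 0, 0, 0, -0.0889, 0], [1, 0, 0, 0, 0, -0.0889, 0], [1, 0, 0, 0, 0, 0, 0], [1, 0, 0, 0, 0, 0, 0]]]'
python3 -c "
from h import *
s=ctrl.sense();print(s['q'].round(1),s['tool_pos'],s['eef_rot'].round(3))
I,D,W=snap('wrist','w1.png');np.savez('pics/w1.npz',I=I,D=D,W=W)"
```

```text
time: 3.9
tool_pos: [0.5191, 0.1505, 0.3503]
eef_rot: [[-0.043, 0.998, 0.035], [0.766, 0.055, -0.641], [-0.642, -0.001, -0.767]]
ft_force: [-0.4, -0.0, -0.2]
width: 1.003
grip_force: 0.0
[ 31.4  22.3  79.1 -34.8  98.4  29.2] [0.51914269 0.1504786  0.35030804] [[-0.043  0.998  0.035]
 [ 0.766  0.055 -0.641]
 [-0.642 -0.001 -0.767]]
```

View pics/w1.png

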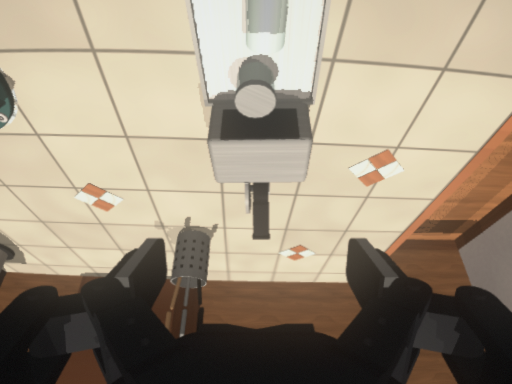

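The wrist view shows the bottle's base end at (265,30), jar_b's lid at (255,98), the box, and the paddle at (260,210).

Run:
```python
from h import *
W=np.load("pics/w1.npz")["W"]
for r in range(0,52,5):
    row=W[r,225:305]; k=row[:,2]>.045
    if k.any(): q=row[k]; print(r,k.sum(),"x",(q[:,0].min()*1e3).round(1),(q[:,0].max()*1e3).round(1),"y",(np.median(q[:,1])*1e3).round(1),"zmax",(q[:,2].max()*1e3).round(1))
P=W[75:120,225:285].reshape(-1,3);P=P[(P[:,2]>.078)&(P[:,2]<.095)];print("jarb",cv2.minEnclosingCircle((P[:,:2]*1e3).astype(np.float32)),np.median(P[:,2]))
P=W[180:245,245:275].reshape(-1,3);P=P[(P[:,2]>.11)&(P[:,2]<.17)];print("pad",np.percentile(P*1e3,[1,50,99],0).round(1).tolist())
P=W[0:60,195:330].reshape(-1,3);P=P[(P[:,2]>.02)&(P[:,2]<.036)];print("tray z",np.median(P[:,2]))
```

```text
0 43 x 508.6 554.6 y 155.8 zmax 77.9
5 42 x 508.7 553.5 y 150.9 zmax 77.9
10 42 x 508.9 554.9 y 145.6 zmax 78.9
15 41 x 509.1 553.8 y 140.7 zmax 78.8
20 41 x 509.2 555.2 y 134.9 zmax 78.5
25 40 x 509.4 554.3 y 129.2 zmax 78.7
30 40 x 509.6 555.7 y 123.2 zmax 78.9
35 39 x 509.8 554.8 y 117.5 zmax 79.0
40 39 x 510.0 556.1 y 111.6 zmax 78.4
45 37 x 511.4 554.8 y 105.5 zmax 78.3
50 28 x 517.6 550.2 y 99.6 zmax 78.9
jarb ((530.3123779296875, 16.918577194213867), 43.09642791748047) 0.08475318341064016
pad [[516.1, -234.6, 111.1], [544.0, -172.4, 129.2], [564.9, -96.6, 157.1]]
tray z 0.02993542141832828
```

Scaled: 0.032 m is 0.64, 0.0262 m is 0.524.

```bash
python3 -m handwheel '[[[1, 0.524, 0.03, 0.64, 0, 0, 0], [1, 0.524, 0.03, 0.64, 0, 0, 0], [1, 0.524, 0.03, 0.64, 0, 0, 0], [1, 0.524, 0.03, 0.64, 0, 0, 0], [1, 0.524, 0.03, 0.64, 0, 0, 0], [1, 0.524, 0.03, 0.64, 0, 0, 0], [1, 0.2, 0.014, 0.24, 0, 0, 0], [1, 0.2, 0.014, 0.24, 0, 0, 0], [1, 0.2, 0.008, 0.24, 0, 0, 0], [1, 0, 0, 0, 0, 0, 0], [1, 0, 0, 0, 0, 0, 0]]]'
python3 -c "
from h import *
s=ctrl.sense();print(s['q'].round(1))
I,D,W=snap('wrist','w2.png');np.savez('pics/w2.npz',I=I,D=D,W=W)"
```

```text
time: 5.05
tool_pos: [0.5308, 0.1474, 0.0572]
eef_rot: [[-0.042, 0.998, 0.036], [0.765, 0.055, -0.642], [-0.643, 0.001, -0.766]]
ft_force: [0.2, -0.3, -0.4]
width: 1.001
grip_force: 0.0
[ 30.6  41.6  92.  -36.9  71.6  47.5]
```

View pics/w2.png

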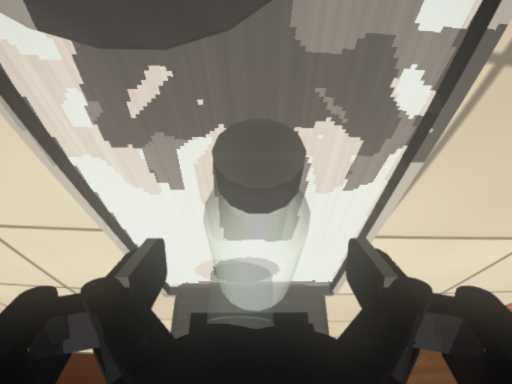

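The bottle sits centred between the fingers (cap at (258,160)), with no contact. I'll lower the last 17 mm and close.

Scaled: 0.0065 m is 0.13, 0.0055 m is 0.11.

```bash
python3 -m handwheel '[[[1, 0.11, 0, 0.13, 0, 0, 0], [1, 0.11, 0, 0.13, 0, 0, 0], [1, 0, 0, 0, 0, 0, 0], [0.3, 0, 0, 0, 0, 0, 0], [0.3, 0, 0, 0, 0, 0, 0], [0.3, 0, 0, 0, 0, 0, 0], [0.3, 0, 0, 0, 0, 0, 0], [0.3, 0, 0, 0, 0, 0, 0], [0.3, 0, 0, 0, 0, 0, 0], [0.3, 0, 0, 0, 0, 0, 0], [0.3, 0, 0, 0, 0, 0, 0], [0.3, 0, 0, 0, 0, 0, 0]]]'
```

```text
time: 6.3
tool_pos: [0.5305, 0.1474, 0.0397]
eef_rot: [[-0.042, 0.998, 0.036], [0.765, 0.055, -0.642], [-0.643, 0.001, -0.766]]
ft_force: [-0.9, 1.2, 5.9]
width: 0.542
grip_force: 61.3
```

Scaled: -0.023 m is -0.46, -0.019 m is -0.38, 8.2 degrees is 0.0911.

```bash
python3 -m handwheel '[[[0.3, -0.12, 0, -0.16, 0, 0, 0], [0.3, -0.38, 0, -0.46, 0, 0, 0], [0.3, -0.38, 0, -0.46, 0, 0, 0], [0.3, -0.4, 0, -0.46, 0, 0, 0], [0.3, 0, 0, 0, 0, 0.0911, 0], [0.3, 0, 0, 0, 0, 0.0911, 0], [0.3, 0, 0, 0, 0, 0.0911, 0], [0.3, 0, 0, 0, 0, 0.0911, 0], [0.3, 0, 0, 0, 0, 0.0911, 0], [0.3, 0, 0, 0, 0, 0.0911, 0], [0.3, 0, 0, 0, 0, 0.0911, 0], [0.3, 0, 0, 0, 0, 0.0911, 0], [0.3, 0, 0, 0, 0, 0.0911, 0], [0.3, 0, 0, 0, 0, 0.0911, 0], [0.3, 0, 0, 0, 0, 0.0889, 0], [0.3, 0, 0, 0, 0, 0, 0], [0.3, 0, 0, 0, 0, 0, 0]]]'
python3 -c "
from h import *
s=ctrl.sense();print(s['q'].round(1))
for n in ('scene','top','wrist'):
    I,D,W=snap(n,n+'3.png');np.savez('pics/'+n+'3.npz',I=I,D=D,W=W)
a=cv2.imread('pics/scene3.png')[160:280,180:380]
b=cv2.imread('pics/wrist3.png')
a=cv2.resize(a,(500,300),interpolation=3);b=cv2.resize(b,(400,300));c=np.zeros((600,500,3),np.uint8);c[:300]=a;c[300:,:400]=b
cv2.imwrite('pics/c3.png',c)"
```

```text
time: 8.0
tool_pos: [0.53, 0.147, 0.1386]
eef_rot: [[-0.033, 0.999, -0.043], [0.644, 0.054, 0.763], [0.765, -0.002, -0.644]]
ft_force: [0.2, 0.1, -2.4]
width: 0.549
grip_force: 62.0
[-21.2  34.2 102.6  46.1  75.3 -49.7]
```

View pics/c3.png

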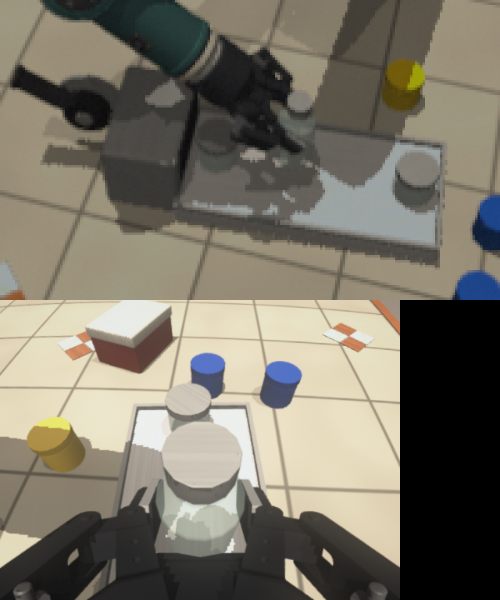

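The bottle is held and looks upright, with its cap at about (260,192) in the wrist view. Next I'll measure the tilt and height from the cap's top plane.

Run:
```python
from h import *
W=np.load("pics/wrist3.npz")["W"]
P=W[168:215,222:300].reshape(-1,3);P=P[~np.isnan(P[:,0])];print(np.percentile(P[:,2],[5,50,95]))
m=np.median(P[:,2]);P=P[abs(P[:,2]-m)<.006]
A=np.c_[P[:,:2]-P[:,:2].mean(0),np.ones(len(P))];c=np.linalg.lstsq(A,P[:,2],rcond=None)[0];print("slope",c,P.mean(0),len(P),P.min(0),P.max(0))
T=W[130:330,165:330].reshape(-1,3);T=T[(T[:,2]>.02)&(T[:,2]<.035)];print("tray",np.median(T,0))
J=W[108:125,215:265].reshape(-1,3);J=J[(J[:,2]>.075)&(J[:,2]<.095)];print("jara",J.mean(0),J.min(0),J.max(0))
S=np.load("pics/scene3.npz")["W"];Q=S[195:206,288:312].reshape(-1,3);Q=Q[Q[:,2]>.18];print("scene cap",np.median(Q,0),len(Q))
```

```text
[0.20551894 0.20635788 0.20721317]
slope [-0.00864488 -0.00950904  0.20636452] [0.53219327 0.13632101 0.20636452] 3637 [0.5194643  0.12677789 0.2046072 ] [0.54434546 0.1464201  0.20812671]
tray [0.47435723 0.25779085 0.02950232]
jara [0.50618187 0.30664466 0.08459384] [0.48213873 0.29444279 0.0832845 ] [0.52933233 0.31993807 0.08593616]
scene cap [0.53436425 0.12697907 0.20243258] 117
```

Scaled: 0.012 m is 0.24, -0.0062 m is -0.124.

```bash
python3 -m handwheel '[[[0.3, -0.124, -0.064, 0.24, 0, 0, 0], [0.3, -0.124, -0.064, 0.24, 0, 0, 0], [0.3, -0.124, -0.064, 0.24, 0, 0, 0], [0.3, -0.124, -0.064, 0.24, 0, 0, 0], [0.3, 0, 0, 0, 0, 0, 0], [0.3, 0, 0, 0, 0, 0, 0]]]'
python3 -m handwheel '[[[0.3, -0.03, 0, 0.026, 0, 0, 0], [0.3, 0, 0, 0, 0, 0, 0]]]'
python3 -m handwheel '[[[0.3, -0.03, 0, 0.026, 0, 0, 0], [0.3, 0, 0, 0, 0, 0, 0]]]'
python3 -m handwheel '[[[0.3, -0.022, 0, 0.02, 0, 0, 0], [0.3, 0, 0, 0, 0, 0, 0]]]'
```

```text
time: 8.75
tool_pos: [0.5159, 0.1682, 0.0891]
eef_rot: [[-0.034, 0.998, -0.043], [0.641, 0.055, 0.765], [0.767, -0.001, -0.642]]
ft_force: [1.0, -0.6, -2.7]
width: 0.545
grip_force: 62.1
time: 8.95
tool_pos: [0.5169, 0.1675, 0.0877]
eef_rot: [[-0.036, 0.998, -0.041], [0.642, 0.055, 0.765], [0.766, 0.001, -0.643]]
ft_force: [0.4, -0.5, -2.6]
width: 0.549
grip_force: 62.1
time: 9.15
tool_pos: [0.5165, 0.1677, 0.0856]
eef_rot: [[-0.036, 0.998, -0.042], [0.642, 0.055, 0.765], [0.766, 0.0, -0.643]]
ft_force: [-0.7, -0.4, -2.7]
width: 0.548
grip_force: 62.1
time: 9.35
tool_pos: [0.5163, 0.1679, 0.0841]
eef_rot: [[-0.035, 0.998, -0.042], [0.642, 0.055, 0.765], [0.766, -0.0, -0.643]]
ft_force: [-0.1, -0.2, -3.4]
width: 0.543
grip_force: 62.1
```

Scaled: -0.0008 m is -0.016, 0.0007 m is 0.014.

```bash
for i in 1 ; do python3 -m handwheel '[[[0.3, -0.016, 0, 0.014, 0, 0, 0], [0.3, 0, 0, 0, 0, 0, 0]]]'; python3 -m handwheel '[[[0.3, -0.016, 0, 0.014, 0, 0, 0], [0.3, 0, 0, 0, 0, 0, 0]]]'; done | grep -E "tool|ft"
```

```text
tool_pos: [0.5164, 0.1681, 0.0835]
ft_force: [-0.6, 0.0, 0.8]
tool_pos: [0.5163, 0.1683, 0.0834]
ft_force: [-1.6, -3.2, 9.1]
```

Contact is confirmed at 9 N. I'll ease off, release, and back straight out along the tool axis.

Scaled: 0.0006 m is 0.012, -0.0005 m is -0.01.

```bash
python3 -m handwheel '[[[0.3, 0.012, 0, -0.01, 0, 0, 0], [0.3, 0, 0, 0, 0, 0, 0], [0.6, 0, 0, 0, 0, 0, 0], [0.7, 0, 0, 0, 0, 0, 0], [0.8, 0, 0, 0, 0, 0, 0], [0.9, 0, 0, 0, 0, 0, 0], [0.95, 0, 0, 0, 0, 0, 0], [0.95, 0, 0, 0, 0, 0, 0], [0.95, 0, 0, 0, 0, 0, 0], [0.95, 0, 0, 0, 0, 0, 0]]]'
python3 -m handwheel '[[[0.95, 0, 0, -0.2, 0, 0, 0], [0.95, 0, 0, -0.4, 0, 0, 0], [0.95, 0, 0, -0.6, 0, 0, 0], [0.95, 0, 0, -0.6, 0, 0, 0], [0.95, 0, 0, -0.6, 0, 0, 0], [0.95, 0, 0, -0.6, 0, 0, 0], [0.95, 0, 0, 0, 0, 0, 0]]]'
python3 -c "
from h import *
I,D,W=snap('wrist','w4.png');np.savez('pics/w4.npz',I=I,D=D,W=W);print(ctrl.sense()['q'].round(1))"
```

```text
time: 10.75
tool_pos: [0.5163, 0.168, 0.0828]
eef_rot: [[-0.036, 0.998, -0.042], [0.642, 0.055, 0.765], [0.766, -0.0, -0.643]]
ft_force: [0.6, 0.2, -0.6]
width: 0.951
grip_force: 0.0
time: 11.45
tool_pos: [0.5249, 0.0497, 0.1812]
eef_rot: [[-0.038, 0.999, -0.037], [0.644, 0.052, 0.763], [0.764, 0.005, -0.645]]
ft_force: [0.7, -0.3, 0.2]
width: 0.949
grip_force: 0.0
[-30.2  31.9  98.2  40.1  84.5 -50.1]
```

View pics/w4.png

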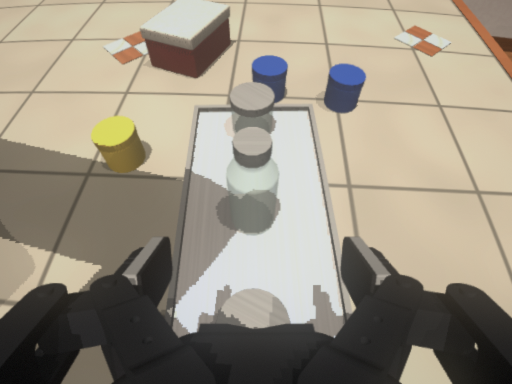

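The bottle stands upright and free at (252,180), and jar_a behind it at (252,105) hasn't moved. On to the paddle, with the tool tilted 15° so the closed fingertips sit flush on it at click 3.

Scaled: -0.036 m is -0.72, -0.0096 m is -0.192, -7 degrees is -0.0778.

```bash
python3 -m handwheel '[[[0.95, 0.612, 0, -0.516, 0, 0, 0], [0.95, 0.612, 0, -0.516, 0, 0, 0], [0.95, 0.612, 0, -0.516, 0, 0, 0], [0, 0, 0, 0, 0, -0.0778, 0], [0, 0, 0, 0, 0, -0.0778, 0], [0, 0, 0, 0, 0, -0.0778, 0], [0, 0, 0, 0, 0, -0.0778, 0], [0, 0, 0, 0, 0, -0.0778, 0], [0, -0.72, 0.022, -0.192, 0, 0, 0], [0, -0.72, 0.022, -0.192, 0, 0, 0], [0, -0.72, 0.022, -0.192, 0, 0, 0], [0, -0.72, 0.022, -0.192, 0, 0, 0], [0, -0.72, 0.022, -0.192, 0, 0, 0], [0, -0.72, 0.022, -0.192, 0, 0, 0], [0, -0.72, 0.022, -0.192, 0, 0, 0], [0, 0, 0, 0, 0, 0, 0], [0, 0, 0, 0, 0, 0, 0]]]'
python3 - <<'E'
from h import *
s=ctrl.sense();print(s["q"].round(1))
for n in("wrist","scene","top"):
    I,D,W=snap(n,n+"5.png");np.savez("pics/"+n+"5.npz",I=I,D=D,W=W)
    if n=="wrist": a=I
    if n=="scene": b=I
b=cv2.resize(b[150:270,150:350],(480,288),interpolation=3);c=np.zeros((592,480,3),np.uint8);c[:288]=b;c[292:,:400]=cv2.resize(a,(400,300))
cv2.imwrite("pics/c5.png",c)
E
```

```text
time: 13.2
tool_pos: [0.5442, -0.2065, 0.2975]
eef_rot: [[-0.052, 0.999, -0.016], [0.964, 0.055, 0.261], [0.261, -0.002, -0.965]]
ft_force: [-0.2, 0.4, -0.6]
width: -0.002
grip_force: 0.0
[-35.2  20.6  78.7  11.8  90.3 -39.2]
```

View pics/c5.png

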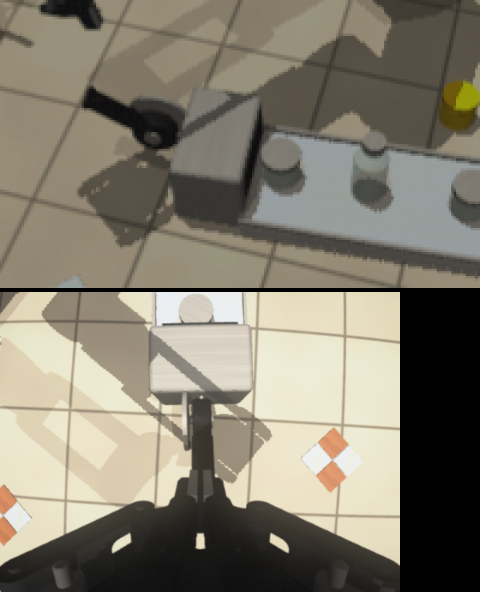

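Bottle upright between the jars. The paddle lines up with the closed fingers in the wrist view (col ~201). I'll refine its position with that view.

Run:
```python
from h import *
W=np.load("pics/wrist5.npz")["W"]
yaw=np.radians(4.1); c,s=np.cos(yaw),np.sin(yaw); R=np.array([[c,-s,0],[s,c,0],[0,0,1]])
L=W@R*1e3
for r in range(150,235,8):
    q=L[r,240:280]; k=(q[:,2]>60)&(q[:,2]<200); q=q[k]
    if len(q): print(r,len(q),"x",q[:,0].min().round(1),q[:,0].max().round(1),"yz",np.median(q,0)[1:].round(1))
B=L[30:140,185:330].reshape(-1,3);B=B[(B[:,2]>113)&(B[:,2]<125)];print("box",np.percentile(B,[1,50,99],0).round(1).tolist())
T=(ctrl.sense()["tool_pos"]@R*1e3).round(1);print("tcp loc",T)
for n,sl in(("top",(slice(155,185),slice(284,330))),("scene",(slice(180,215),slice(180,215)))):
    Q=(np.load("pics/%s5.npz"%n)["W"]@R*1e3)[sl].reshape(-1,3);Q=Q[(Q[:,2]>100)&(Q[:,2]<175)&(Q[:,1]<-225)];print(n,len(Q),np.percentile(Q,[2,50,98],0).round(1).tolist() if len(Q) else "")
```

```text
150 27 x 511.7 544.3 yz [-172.3  126.6]
158 29 x 511.8 547.1 yz [-181.1  129.1]
166 33 x 511.8 546.9 yz [-189.5  128.2]
174 27 x 511.8 543.8 yz [-197.9  126. ]
182 27 x 511.7 544.0 yz [-206.3  119.5]
190 31 x 511.7 545.9 yz [-215.   122.1]
198 32 x 511.0 546.6 yz [-223.7  126.8]
206 28 x 517.7 546.1 yz [-232.   131.3]
214 29 x 517.7 546.9 yz [-240.1  136. ]
222 29 x 517.8 546.5 yz [-247.9  140.9]
230 4 x 543.1 546.1 yz [-255.9  144.7]
box [[459.2, -145.1, 113.7], [531.0, -98.0, 119.4], [602.9, -45.2, 121.3]]
tcp loc [ 528.3 -243.6  298.5]
top 115 [[507.1, -265.6, 118.5], [531.3, -242.5, 133.8], [543.7, -225.6, 149.2]]
scene 169 [[519.5, -277.9, 122.4], [537.9, -252.5, 141.0], [551.4, -225.9, 157.4]]
```

Units first: shifts go in shares of 50 mm and turns go in shares of pi/2 rad. So 0.0337 m is 0.674, -0.0095 m is -0.19.

```bash
python3 -m handwheel '[[[0, -0.19, 0.014, 0.674, 0, 0, 0], [0, -0.19, 0.014, 0.674, 0, 0, 0], [0, -0.19, 0.014, 0.674, 0, 0, 0], [0, -0.19, 0.014, 0.674, 0, 0, 0], [0, 0, 0, 0, 0, 0, 0]]]'
python3 -m handwheel '[[[0, -0.026, 0, 0.096, 0, 0, 0], [0, -0.026, 0, 0.096, 0, 0, 0], [0, -0.076, 0, 0.116, 0, 0, 0], [0, 0, 0, 0, 0, 0, 0]]]'
python3 -m handwheel '[[[0, -0.076, 0, 0.116, 0, 0, 0], [0, -0.076, 0, 0.116, 0, 0, 0], [0, -0.076, 0, 0.116, 0, 0, 0], [0, 0, 0, 0, 0, 0, 0]]]'
python3 -m handwheel '[[[0, -0.076, 0, 0.116, 0, 0, 0], [0, -0.076, 0, 0.116, 0, 0, 0], [0, -0.076, 0, 0.116, 0, 0, 0], [0, 0, 0, 0, 0, 0, 0]]]'
```

```text
time: 13.85
tool_pos: [0.5446, -0.2053, 0.1549]
eef_rot: [[-0.053, 0.998, -0.022], [0.963, 0.057, 0.263], [0.264, -0.007, -0.964]]
ft_force: [-0.7, 0.9, 0.7]
width: -0.001
grip_force: 0.0
time: 14.25
tool_pos: [0.5492, -0.2117, 0.1439]
eef_rot: [[-0.054, 0.998, -0.011], [0.965, 0.055, 0.257], [0.257, 0.003, -0.966]]
ft_force: [0.5, 1.3, 4.9]
width: -0.003
grip_force: 2.3
time: 14.65
tool_pos: [0.55, -0.2192, 0.1243]
eef_rot: [[-0.054, 0.999, -0.01], [0.965, 0.055, 0.256], [0.256, 0.004, -0.967]]
ft_force: [0.4, -1.4, 6.7]
width: 0.002
grip_force: 2.8
time: 15.05
tool_pos: [0.5499, -0.2234, 0.1043]
eef_rot: [[-0.053, 0.999, -0.011], [0.964, 0.055, 0.26], [0.26, 0.003, -0.966]]
ft_force: [0.8, 3.9, 6.6]
width: 0.003
grip_force: 3.1
```

Scaled: 0.005 m is 0.1, -0.0025 m is -0.05.

```bash
python3 -m handwheel '[[[0, -0.05, 0, 0.1, 0, 0, 0], [0, -0.05, 0, 0.1, 0, 0, 0], [0, 0, 0, 0, 0, 0, 0]]]'
python3 -m handwheel '[[[0, -0.05, 0, 0.1, 0, 0, 0], [0, -0.04, 0, 0.08, 0, 0, 0], [0, 0, 0, 0, 0, 0, 0], [0, 0, 0, 0, 0, 0, 0]]]'
python3 - <<'E'
from h import *
I,D,W=snap("scene","s6.png");np.savez("pics/s6.npz",W=W); w,_,Ww=snap("wrist","w6.png");np.savez("pics/w6.npz",W=Ww)
b=cv2.resize(I[160:260,170:370],(640,320),interpolation=3);c=np.zeros((592,640,3),np.uint8);c[:320]=b;c[324:,:357]=cv2.resize(w,(357,268))
cv2.imwrite("pics/c6.png",c)
E
```

```text
time: 15.35
tool_pos: [0.5498, -0.2257, 0.0934]
eef_rot: [[-0.054, 0.998, -0.012], [0.964, 0.055, 0.259], [0.259, 0.003, -0.966]]
ft_force: [0.1, 2.4, 5.8]
width: -0.001
grip_force: 2.6
time: 15.75
tool_pos: [0.5499, -0.2283, 0.0835]
eef_rot: [[-0.054, 0.998, -0.012], [0.965, 0.055, 0.258], [0.258, 0.002, -0.966]]
ft_force: [1.5, 1.7, 5.5]
width: 0.002
grip_force: 2.4
```

View pics/c6.png

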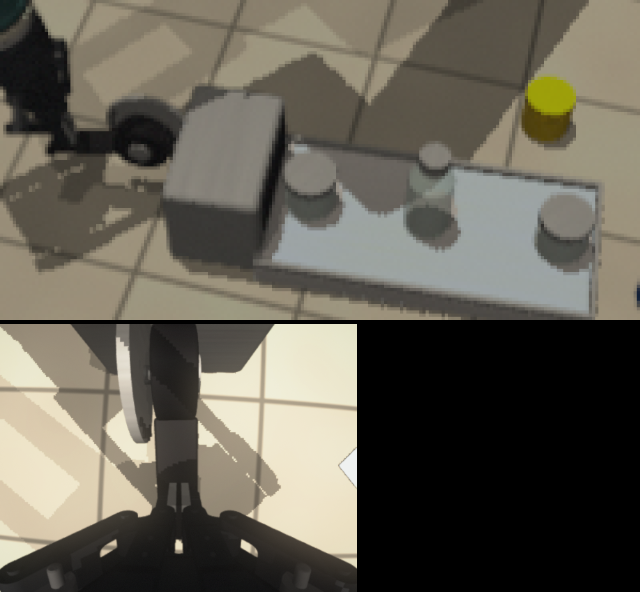

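The scene view shows the paddle (80,140) held slightly below level by the fingertips, and the bottle still upright at (433,190). I'll measure the paddle slope from the depth data.

```bash
cat > pad.py <<'E'
from h import *
yaw=np.radians(4.1); c,s=np.cos(yaw),np.sin(yaw); R=np.array([[c,-s,0],[s,c,0],[0,0,1]])
def slope(W):
    L=W@R*1e3; P=L[60:260,200:300].reshape(-1,3)
    for x0,x1,ya,yb in((519,545,-262,-228),(519,545,-262,-218)):
        Q=P[(P[:,0]>x0)&(P[:,0]<x1)&(P[:,1]>ya)&(P[:,1]<yb)&(P[:,2]>60)&(P[:,2]<160)]
        for _ in range(5):
            k=np.polyfit(Q[:,1],Q[:,2],1); e=Q[:,2]-np.polyval(k,Q[:,1]); Q=Q[abs(e)<max(1.5,2*np.median(abs(e)))]
        # angle below level from slope, and from height at y=-240
        a=np.arctan(k[0]); z=np.polyval(k,-240)
        ts=np.linspace(-.6,.7,1301); zz=100-(240-183.3)*np.tan(ts)+4/np.cos(ts)
        print(len(Q),"slope ang",a.round(3),"dial",(0.52+a).round(3),"z@-240",z.round(1),"dial from height",(.52+ts[np.argmin(abs(zz-z))]).round(3),"y rng",Q[:,1].min().round(),Q[:,1].max().round())
E
python3 - <<'E'
from pad import *
slope(np.load("pics/wrist5.npz")["W"]); slope(np.load("pics/w6.npz")["W"])
t=ctrl.sense()["tool_pos"]@R*1e3;print(t, ctrl.sense()["ft_force"])
E
```

```text
606 slope ang -0.525 dial -0.005 z@-240 136.2 dial from height 0.011 y rng -261.0 -228.0
831 slope ang -0.523 dial -0.003 z@-240 136.2 dial from height 0.011 y rng -261.0 -218.0
2590 slope ang 0.228 dial 0.748 z@-240 89.7 dial from height 0.769 y rng -258.0 -228.0
3558 slope ang 0.231 dial 0.751 z@-240 89.8 dial from height 0.767 y rng -261.0 -218.0
[ 532.16887644 -267.02446333   83.42287404] [1.1396704  1.16603992 4.99156012]
```

Scaled: 0.0015 m is 0.03, -0.0004 m is -0.008.

```bash
python3 -m handwheel '[[[0, -0.008, 0, 0.03, 0, 0, 0], [0, 0, 0, 0, 0, 0, 0], [0, 0, 0, 0, 0, 0, 0]]]'
python3 - <<'E'
from pad import *
slope(snap("wrist")[2]); t=ctrl.sense();print(t["tool_pos"]@R*1e3,t["ft_force"])
E
```

```text
time: 16.15
tool_pos: [0.5499, -0.2281, 0.0821]
eef_rot: [[-0.054, 0.998, -0.012], [0.964, 0.055, 0.258], [0.259, 0.002, -0.966]]
ft_force: [0.5, 2.8, 7.9]
width: 0.008
grip_force: 3.4
2586 slope ang 0.245 dial 0.765 z@-240 88.9 dial from height 0.783 y rng -258.0 -228.0
3459 slope ang 0.243 dial 0.763 z@-240 89.0 dial from height 0.781 y rng -259.0 -218.0
[ 532.17776481 -266.82786179   82.11657942] [-4.13274604e-03  2.86036623e+00  7.09368191e+00]
```

The dial reads about 0.77–0.78 by both slope and height. The force step also matches the third click.

```bash
python3 -c "
from cell import ticket
print(ticket.hand_in())"
```

```text
the job is handed in; nothing more can be done
None
```

The bottle is standing upright on the tray between the two jars, released, and I handed the job in with the arm still holding the paddle at the third click (dial measured at about 0.77–0.78 rad, about 16 s used); I got no verdict back.

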